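# Unbolt the accessory case and hold its door ajar

### The job

First push the loose hinge pin of the wooden accessory case straight down until its head sits on the fork. Then take the red bolt knob, lift the sagging bolt over the bent-up keeper lip while drawing it back towards the hinge, without forcing it against the keeper, and with the knob pull the door open to about 20 degrees. The door springs shut by itself, so finish still gripping the knob and holding the door still and ajar; leave the jar and the objective standing on top of the case.

Things in the scene. Friction and masses are not known exactly. Their poses are not given: they have to be found in the camera images.
- case: Fixed yellow wooden case, 200 deep (x) x 340 wide (y) x 170 mm tall. Origin: centre of its underside; z up, x from front to back, y along the front from the hinge end (-y) to the latch end (+y). The door fills the front from y = -165 to 107 mm, x = -122 to -100 mm; beyond it is a fixed stile with the keeper. Bolt, keeper and hinge fork stand above the case top.
- hinge_top (a point): Point on the door's vertical hinge axis, level with the top of the case (170 mm above the table); it is at x -122, y -165 mm in the case's frame.
- pin_head (a point): Centre of the top of the hinge pin's head. Upright steel pin, 10 mm diameter, dark round head 20 mm diameter and 7 mm thick, on the hinge axis; it stands up to 25 mm out of a steel fork whose top is 26 mm above the case top, so when home its head's top is 33 mm above the case top.
- pin (a joint): How far the hinge pin is pushed down: 0 = 25 mm proud, 0.025 m = home, head on the fork (rigid stop). Tight fit: about 5 N to move it; it stays where it is left.
- knob (a point): Centre of the red bolt knob: upright cylinder, 16 mm diameter, 36 mm tall (18 mm above and below this point), under a cap 22 mm wide and 5 mm thick. With the bolt at rest it is 68 mm above the case top, at x -111, y 45 mm in the case's frame: 210 mm from the hinge axis along the door, 11 mm behind it. Its axes are those of the door (the case's while shut).
- bolt_draw (a joint): How far the bolt is drawn back along the door towards the hinge: 0 = shot, 0.045 m = stop. Below 0.020 m its toe is still inside the keeper and the door cannot open. Slides with about 1 N.
- bolt_lift (a joint): How far the bolt is raised in its tall guides, straight up: 0 = sagging at rest, 0.022 m = stop. It drops back by its own weight. At least 0.012 m is needed for the toe to clear the keeper lip.
- keeper_lip (a point): Middle of the top edge of the aluminium keeper's bent-up lip, 22 mm above the case top, at x -111, y 122 mm in the case's frame. The lip is 5 mm thick and 22 mm long across the rod; the bolt's downturned toe hangs behind it, on the latch side. A 60 mm tall cheek on the keeper's front keeps the toe from moving to the front.
- door (a joint): Door angle in rad: 0 = shut, growing as the latch end swings to the front (case -x), turning anticlockwise seen from above about the hinge axis. A spring pulls it shut: 0.18 N m when shut plus 0.6 N m per rad.
- bolt: Steel bolt, about 0.2 kg: rod of 12 mm diameter along the door's top edge, with the knob. Origin on the rod's axis, 38 mm under the knob's centre. Two guide staples on the door, 67 mm tall, stand 52 mm to the latch side and 100 mm to the hinge side of the resting knob.
- keeper: The fixed keeper. Origin on the case's top at x -111, y 0 mm in the case's frame.
- jar: Jar with a lid, 44 mm diameter, 55 mm tall, standing loose on the case top, in its rear half. Origin: centre of its underside. To be left alone.
- objective: Aluminium microscope objective, 30 mm diameter, 46 mm tall, standing loose on the case top, in its rear half. Origin: centre of its underside. To be left alone.

How it is judged (in metres and radians):
On the way, in this order (a step that is already met when the one before it is completed fails the run):
1. the hinge pin is pushed home while the door is shut (value of joint pin above 0.0225 m and value of joint door below 0.08 rad), for 0.1 s.
2. the gripped bolt is lifted over the lip and drawn out of the keeper (value of joint bolt_draw above 0.02 m and contact force between the fingers and bolt above 0.5 N), for 0.1 s.
At the end, for the whole second after the job is handed in: The pin is home (within 2.5 mm), the fingers still grip the bolt (more than 0.5 N) and hold the door still (under 0.08 rad/s) at 0.21 to 0.52 rad (12 to 30 degrees); the jar and the objective stand upright on the case (value of joint pin above 0.0225 m and value of joint door between 0.21 and 0.52 rad and velocity of joint door between -0.08 and 0.08 rad/s and contact force between the fingers and bolt above 0.5 N and angle between each of jar, objective's own z axis and vertical below 0.2 rad and height (world z) of each of jar, objective above 0.16 m); the arm keeps its last pose, push and grip.
It fails at once if the bolt is forced against the keeper with more than 30 N (contact force between bolt and keeper above 30 N).
It fails at once if the jar or the objective on the case is pushed more than 30 mm (distance of any of jar, objective from where it was at the start of the episode above 0.03 m).
It also fails if it takes over 51 s, if anything falls off the work surface, if the arm or the gripper's body presses on something with over 40 N, if the wrist force passes 120 N, or if a joint passes its speed limit or range.

### The arm

A 6-joint arm with a two-finger parallel gripper is mounted at the origin on the work surface. World frame = base frame: x ahead of the robot, y to its left, z up, the work surface at z = 0. Lengths are in mm, angles in rad, forces in N, time in s.
With the tool pointing down it reaches from about 300 to 875 mm from the base axis. Payload 6.4 kg.
Tool frame: the origin (TCP) lies at the very end of the fingers, on their centre line; the grasp point (between the pads) lies 19 mm behind it; z points along the fingers, y is the line along which they close (so a half turn about z gives the same grasp; the last joint's range is limited). The gripper opens to 85 mm and grips with 20 to 120 N. Pads are 22 mm wide; open, the fingers measure 114 mm over their backs; the gripper's body (76 mm by 85 mm) begins 54 mm behind the grasp point. The pads swing forward as they close: fully open they stand 13 mm farther back than shut.
Start: joints at [-1.494, 0.181, 1.607, -0, 1.354, -0.206], TCP at [160.467, -552.17, 210.888] pointing down, gripper open.
Joint ranges: [-2.99, 2.99], [-0.89, 2.07], [0.3, 2.58], [-1.14, 4.28], [0, 2.63], [-3.12, 3.12]. Speed limits (rad/s): [2.57, 2.57, 3.01, 3.14, 3.14, 3.14].

### API

Orientations are given as [roll, pitch, yaw] about the fixed x, y, z axes, in that order (R = Rz(yaw) Ry(pitch) Rx(roll)).
In Python, from workcell import arm gives the robot as it stands. Calls block until the motion is done:
- arm.reach(position, orientation): joint-space move of the TCP to a pose.
- arm.move_linear(position, frame=None, vel=150, stop_force=None): straight line of the TCP; frame=None keeps the orientation; vel is the mean speed in mm/s. With stop_force (N) it stops when the force on the tool has changed by that much, and returns True; else False.
- arm.goto_joints(angles): joint-space move.
- arm.set_gripper(opening): opening from 0.0 (shut) to 1.0 (fully open); the grip force is fixed at half the most; returns when the fingers have stopped.
- arm.pause(seconds).
- arm.ik(position, orientation): joint angles nearest the present ones, or None.
- arm.get_obs(): the state.
- arm.get_image(name): name is "scene" or "top" or "wrist"; returns a dict with "color" (480x640x3 uint8, red, green, blue), "fx", "fy", "cx", "cy" (pixels), "extrinsics" (4x4, takes a point from camera to world coordinates). Camera axes: x right, y up, looking along -z (the intrinsics and any distortion apply to the point x, -y, -z); pixel columns grow to the right and rows downward; lengths in mm; the calibration is good to about 2 mm. A picture is of the moment at which its call begins. There is no depth.
A pose or a line that the arm cannot do raises arm.Unreachable and nothing moves.
- arm.sign_off(): hands the job in; it is judged then, once.
The state is a dict: "t": time; "q": joint angles; "joint_vel": joint speeds; "joint_torque": joint torques, N m; "ee_pos": TCP position; "eef_rot": TCP orientation; "contact_force": force on the tool from outside, world axes, zero at the start; "ft_torque": the same for the moment, N m; "finger_gap": opening from 0.0 (shut) to 1.0 (fully open); "grasp_force": force on a finger pad.
Only numpy, scipy, OpenCV 4.12 (cv2) and the standard library are available. Lean on these libraries where they do the work, as an engineer would, in place of code of your own. Each camera call takes 0.05 s, during which the arm holds its last target. There are 200 camera calls.

## Working session

There is one attempt and no reset: what is moved stays moved. The work goes in short steps, each a Python script; the robot and the scene stay as the last script left them, time stands still between calls to the robot, and variables do not carry over. Pictures are saved under pics/ and viewed, at most 13 in all, crops included, and the job is handed in when it is done.

```bash
mkdir -p pics
python3 - <<'E'
from workcell import arm
import cv2,numpy as np,pickle
d={}
for n in("scene","top","wrist"):
    im=arm.get_image(n); d[n]=im
    cv2.imwrite(f"pics/{n}0.png",im["color"][:,:,::-1])
    print(n,[round(im[k],1) for k in("fx","fy","cx","cy")],np.round(im["extrinsics"],3).tolist(),im.keys())
pickle.dump(d,open("im0.pkl","wb"))
o=arm.get_obs();print(o)
E
```

```text
scene [433.5, 433.5, 324.9, 231.5] [[0.41, -0.727, 0.551, 979.375], [0.912, 0.326, -0.249, -149.359], [0.001, 0.605, 0.796, 661.771], [0.0, 0.0, 0.0, 1.0]] dict_keys(['color', 'fx', 'fy', 'cx', 'cy', 'extrinsics'])
top [588.2, 588.2, 321.8, 237.3] [[0.007, 0.987, -0.164, 485.101], [-1.0, 0.006, -0.008, 8.842], [-0.007, 0.164, 0.986, 1102.871], [0.0, 0.0, 0.0, 1.0]] dict_keys(['color', 'fx', 'fy', 'cx', 'cy', 'extrinsics'])
wrist [344.5, 344.5, 319.8, 243.8] [[0.279, 0.914, 0.295, 235.192], [-0.96, 0.266, 0.084, -530.407], [-0.002, -0.307, 0.952, 373.391], [0.0, 0.0, 0.0, 1.0]] dict_keys(['color', 'fx', 'fy', 'cx', 'cy', 'extrinsics'])
{'t': 0.15, 'q': array([-1.49432618e+00,  1.81392095e-01,  1.60777551e+00, -6.55462311e-06,
        1.35374976e+00, -2.06276056e-01]), 'joint_vel': array([-5.76071982e-06, -1.50581498e-03, -2.26871454e-03,  1.37842395e-03,
       -1.02843825e-03,  8.69626378e-04]), 'joint_torque': array([ 6.05006317e-04, -4.45262969e+01, -3.51691532e+01, -3.21816924e-04,
        5.84479887e-03,  3.16861178e-05]), 'ee_pos': array([ 160.41543312, -551.71741302,  210.18025305]), 'eef_rot': array([-3.14029472e+00, -2.65059023e-04,  2.82747446e-01]), 'contact_force': array([-1.11413719,  0.25572022,  0.29584967]), 'ft_torque': array([-0.01906757, -0.00772009, -0.02083162]), 'grasp_force': 0.0, 'finger_gap': 1.000068494450143}
```

View pics/scene0.png

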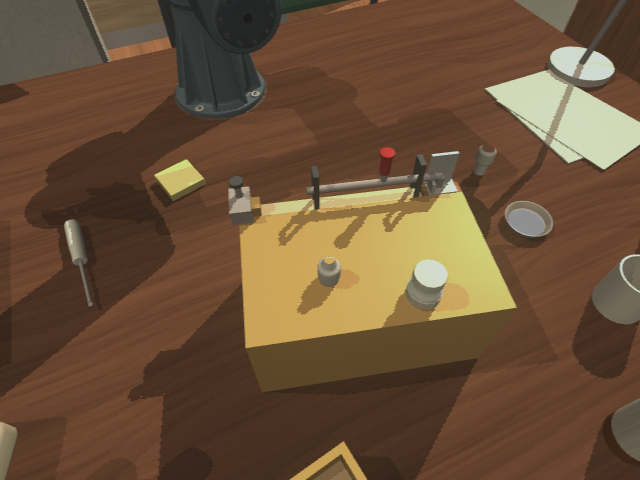

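View pics/top0.png

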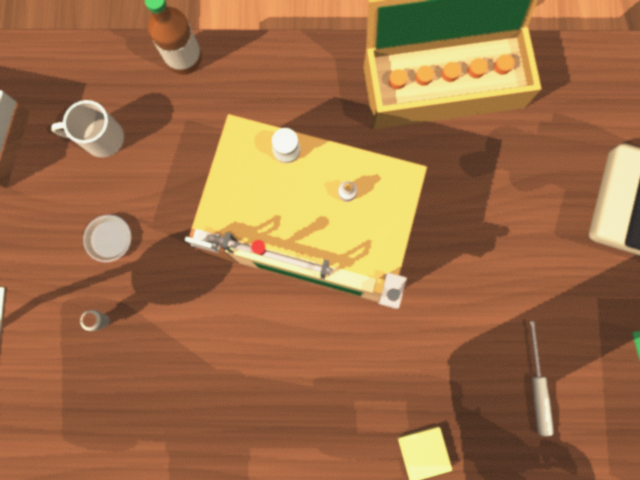

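The scene view shows the pin head at about (236,182), knob cap at (387,152). The top view shows the pin head at about (393,294), knob at (259,247), and the case-top back corners at about (229,115) and (427,167).

```bash
cat > h.py <<'E'
import numpy as np,cv2
def ray(im,u,v):
    E=im["extrinsics"];d=np.array([(u-im["cx"])/im["fx"],-(v-im["cy"])/im["fy"],-1.])
    d=E[:3,:3]@d;return E[:3,3],d/np.linalg.norm(d)
def plane(im,u,v,z):
    o,d=ray(im,u,v);return o+d*(z-o[2])/d[2]
def tri(*obs):
    A=np.zeros((3,3));b=np.zeros(3);R=[ray(*o) for o in obs]
    for o,d in R:
        P=np.eye(3)-np.outer(d,d);A+=P;b+=P@o
    p=np.linalg.solve(A,b)
    return p,[round(float(np.linalg.norm((np.eye(3)-np.outer(d,d))@(p-o))),1) for o,d in R]
def blobs(mask,roi,n=2):
    u0,v0,u1,v1=roi;m=np.zeros_like(mask);m[v0:v1,u0:u1]=mask[v0:v1,u0:u1]
    k,l,s,c=cv2.connectedComponentsWithStats(m)
    return [(s[i].tolist(),np.round(c[i],1).tolist()) for i in 1+np.argsort(-s[1:,4])[:n]]
def red(c):
    c=c.astype(int);return ((c[...,0]>110)&(c[...,0]>2.2*c[...,1])&(c[...,0]>2.2*c[...,2])).astype(np.uint8)
def dark(c,t=75): return (c.max(2)<t).astype(np.uint8)
E
python3 - <<'E'
from h import *
import pickle
d=pickle.load(open("im0.pkl","rb"))
S,T=d["scene"],d["top"]
print("red",blobs(red(S["color"]),(360,130,410,190)),blobs(red(T["color"]),(240,230,280,265)))
print("dark S",blobs(dark(S["color"]),(226,172,246,192)),"T",blobs(dark(T["color"],100),(384,284,403,305)))
hsv=cv2.cvtColor(T["color"],cv2.COLOR_RGB2HSV)
m=cv2.inRange(hsv,(18,90,150),(35,255,255));m[:, :180]=0;m[:100]=0;m[310:]=0;m[:,440:]=0
c=max(cv2.findContours(m,0,2)[0],key=cv2.contourArea)
q=cv2.approxPolyDP(cv2.convexHull(c),4,True)[:,0]
for u,v in q: print(u,v,plane(T,u,v,170).round(1))
a=cv2.resize(S["color"][165:225,220:270],None,fx=7,fy=7,interpolation=2)
b=cv2.resize(T["color"][270:312,370:415],None,fx=7,fy=7,interpolation=2)
e=cv2.resize(S["color"][140:200,360:410],None,fx=7,fy=7,interpolation=2)
C=np.zeros((420,1015,3),np.uint8);C[:,:350]=a;C[:294,350:665]=b;C[:,665:]=e
cv2.imwrite("pics/crop.png",cv2.resize(C,(800,331))[:,:,::-1])
E
```

```text
red [([380, 147, 15, 11, 136], [387.1, 152.0])] [([252, 240, 13, 14, 141], [258.1, 246.8])]
dark S [([229, 183, 14, 6, 44], [236.4, 185.9])] T []
228 115 [845.6 174.  170. ]
426 167 [ 757.6 -153.7  170. ]
401 266 [ 594.2 -110.3  170. ]
380 292 [552.6 -76.5 170. ]
362 294 [549.3 -48.  170. ]
256 266 [592.8 120.9 170. ]
192 227 [655.5 225.9 170. ]
```

View pics/crop.png

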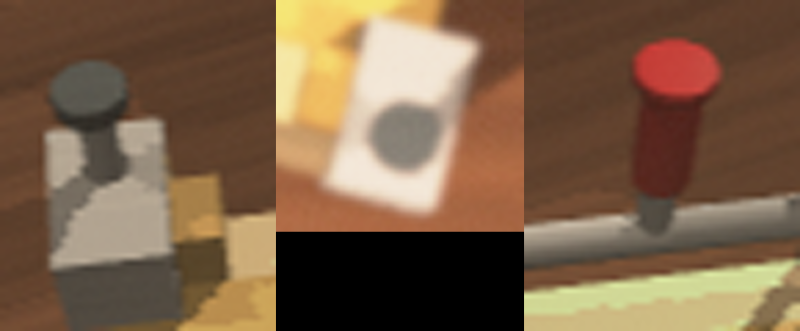

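The crop shows the pin head's top at scene (235.7,180.5) and top (393,294.2), and the knob cap's top at scene (387.1,152) and top (258.1,246.8).

Run:
```python
from h import *
import pickle
d=pickle.load(open("im0.pkl","rb"));S,T=d["scene"],d["top"]
p,r=tri((S,235.7,180.5),(T,393,294.2));k,s=tri((S,387.1,152),(T,258.1,246.8))
print(p.round(1),r,k.round(1),s)
for z in(224,228):print(plane(T,393,294.2,z),plane(S,235.7,180.5,z))
v=(k-p)[:2];print(np.linalg.norm(v),"yaw door dir",np.degrees(np.arctan2(v[1],v[0])))
from workcell import arm
y=np.arctan2(174+153.7,845.6-757.6);print("back edge",np.degrees(y),np.hypot(327.7,88))
W=d["wrist"]
for n,q in(("pin",p),("knob",k)):
    E=W["extrinsics"];c=E[:3,:3].T@(q-E[:3,3]);print(n,W["cx"]-W["fx"]*c[0]/c[2],W["cy"]+W["fy"]*c[1]/c[2])
```

```text
[545.6 -90.2 225.7] [0.5, 0.5] [610.9 108.5 258.6] [0.6, 0.6]
[545.59262696 -90.89694154 224.        ] [544.08991971 -89.45456393 224.        ]
[545.31731145 -90.44300163 228.        ] [548.06720225 -90.00191841 228.        ]
209.11111809360193 yaw door dir 71.80379567468916
back edge 74.96851245916051 339.31002048274377
pin -9249.416077581387 -12477.050223518101
knob 3491.0407640670987 3667.7353280154757
```

```bash
cat >> h.py <<'E'
YAW=np.radians(74.9)
U=np.array([np.cos(YAW),np.sin(YAW),0])   # along door, to the latch
X=np.array([U[1],-U[0],0])                # to the back
def proj(W,q):
    E=W["extrinsics"];c=E[:3,:3].T@(q-E[:3,3]);return W["cx"]-W["fx"]*c[0]/c[2],W["cy"]+W["fy"]*c[1]/c[2]
E
python3 - <<'E'
from h import *
from workcell import arm
import pickle
arm.set_gripper(0.0)
D=[]
P=np.array([545.6,-90.2,226]);K=np.array([610.9,108.5,259])
for i,pos in enumerate(([575,15,330],[530,-105,300])):
    arm.reach(pos,[np.pi,0,YAW]);arm.pause(.3)
    W=arm.get_image("wrist");D.append(W)
    cv2.imwrite(f"pics/w{i}.png",W["color"][:,:,::-1])
    print(proj(W,P),proj(W,K))
    print(blobs(red(W["color"]),(0,0,640,480)))
pickle.dump(D,open("im1.pkl","wb"));o=arm.get_obs();print(o["t"],o["ee_pos"],o["q"],o["contact_force"])
E
python3 -c "
import cv2,numpy as np
a=[cv2.imread(f'pics/w{i}.png') for i in (0,1)]
cv2.imwrite('pics/w01.png',cv2.resize(np.hstack(a),(800,300)))"
```

```text
(np.float64(319.3695078697996), np.float64(349.7452302789382)) (np.float64(337.0609402130172), np.float64(95.915433697711))
[([318, 77, 34, 37, 910], [334.9, 95.1])]
(np.float64(336.2025640210202), np.float64(222.42288761802862)) (np.float64(373.7438768517763), np.float64(-226.59287798081996))
[]
4.7333 [ 530.35457973 -104.23616086  300.1752626 ] [-4.13807549e-01  4.09700343e-02  1.58110125e+00  4.86212824e-05
  1.51918478e+00 -1.51695674e-01] [-0.6940836  -0.38713481  0.32465696]
```

View pics/w01.png

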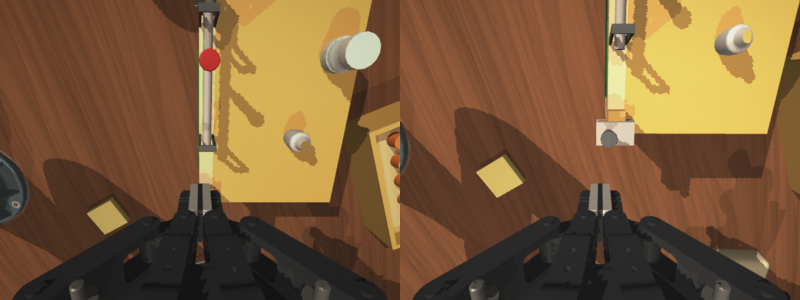

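The wrist views put the knob at (335,95), predicted (337,96), and the pin head at (336,221), predicted (336,222). Everything agrees within about 1.5 mm, so I'll push the pin.

Run:
```python
from h import *
from workcell import arm
p=np.array([545.6,-90.3,240])
arm.move_linear(p)
print(arm.move_linear(p*[1,1,0]+[0,0,206],vel=25,stop_force=35),arm.get_obs()["ee_pos"],arm.get_obs()["contact_force"])
print(arm.move_linear(p*[1,1,0]+[0,0,196],vel=12,stop_force=12))
o=arm.get_obs();print(o["ee_pos"],o["contact_force"],o["t"])
arm.pause(.2)
arm.move_linear(p+[-15,-15,60])
W=arm.get_image("wrist");cv2.imwrite("pics/w2.png",W["color"][:,:,::-1]);S=arm.get_image("scene")
cv2.imwrite("pics/s2.png",cv2.resize(S["color"][130:230,210:310],None,fx=4,fy=4)[:,:,::-1])
print(arm.get_obs()["t"])
```

```text
False [545.73236668 -90.34938418 206.2058832 ] [ 0.60280513 -0.16439946  0.30200041]
False
[545.74196993 -90.36928545 195.92728067] [-0.14145242  0.39257635  2.82772687] 7.8
8.9583
```

View pics/s2.png

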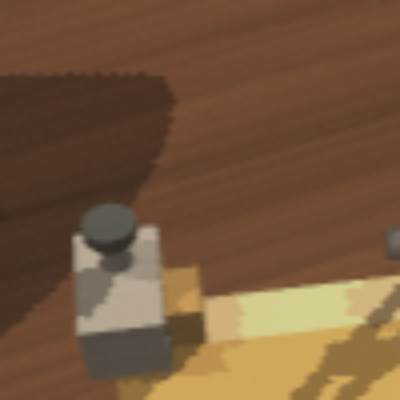

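The scene crop shows the pin head at about (237.5,185.5), so it is only part-way down. I'll measure its height and the finger gap.

Run:
```python
from h import *
from workcell import arm
o=arm.get_obs();print(o["finger_gap"],o["grasp_force"],o["ee_pos"],o["contact_force"])
S=arm.get_image("scene");T=arm.get_image("top")
for z in(201,205,209,213,217,226):print(z,np.round(proj(S,np.array([545.6,-90.3,z])),1))
W=arm.get_image("wrist")["color"][150:420,220:440]
C=np.zeros((540,800,3),np.uint8);C[:,:440]=cv2.resize(W,None,fx=2,fy=2);C[:360,440:]=cv2.resize(S["color"][170:230,215:275],(360,360),interpolation=2)
cv2.imwrite("pics/c3.png",C[:,:,::-1])
```

```text
0.0026908504901897914 0.0 [ 529.98060318 -104.87552355  298.4032708 ] [ 0.04471638 -0.58823933 -0.09701573]
201 [238.1 192.6]
205 [237.6 190.7]
209 [237.2 188.8]
213 [236.7 186.8]
217 [236.2 184.9]
226 [235.2 180.4]
```

View pics/c3.png

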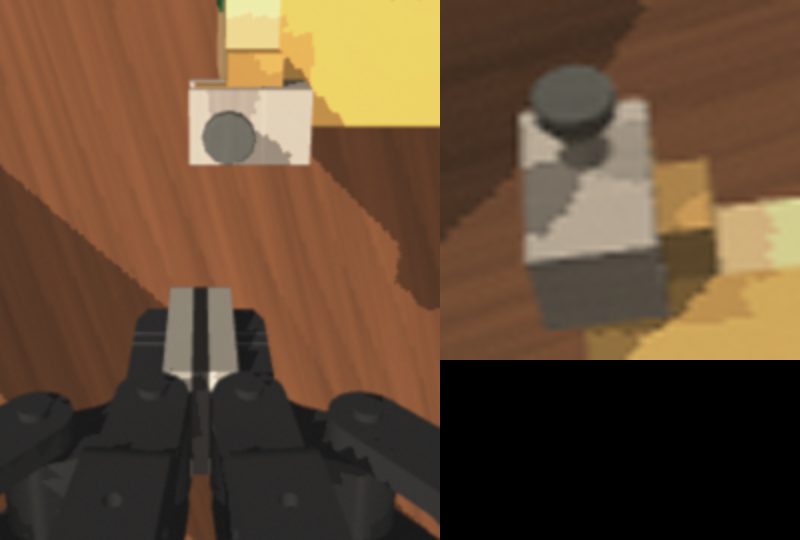

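The pin head now projects at z about 215, although the TCP went to 196. I'll check where the fingertips really are (pixel (320,294) in the wrist view).

Run:
```python
from h import *
from workcell import arm
o=arm.get_obs();W=arm.get_image("wrist");e=o["ee_pos"]
for dz in(0,10,19,25):print(dz,np.round(proj(W,e+[0,0,dz]),1))
S=arm.get_image("scene");T=arm.get_image("top")
for n,im in(("S",S),("T",T)):
  print(n,[np.round(proj(im,e+[0,0,dz]),1) for dz in(0,19)])
us,vs=np.round(proj(S,e)).astype(int);ut,vt=np.round(proj(T,e)).astype(int)
C=np.hstack([cv2.resize(S["color"][vs-30:vs+30,us-30:us+30],(400,400)),cv2.resize(T["color"][vt-30:vt+30,ut-30:ut+30],(400,400))])
cv2.drawMarker(C,(200,200),(0,255,0));cv2.drawMarker(C,(600,200),(0,255,0))
cv2.imwrite("pics/c4.png",C[:,:,::-1]);print(us,vs,ut,vt,o["t"])
```

```text
0 [321.  290.2]
10 [321.1 299. ]
19 [321.1 307.8]
25 [321.1 314.2]
S [array([210.9, 135.4]), array([207.7, 123.3])]
T [array([409.8, 301.8]), array([411.8, 301. ])]
211 135 410 302 9.1083
```

View pics/c4.png

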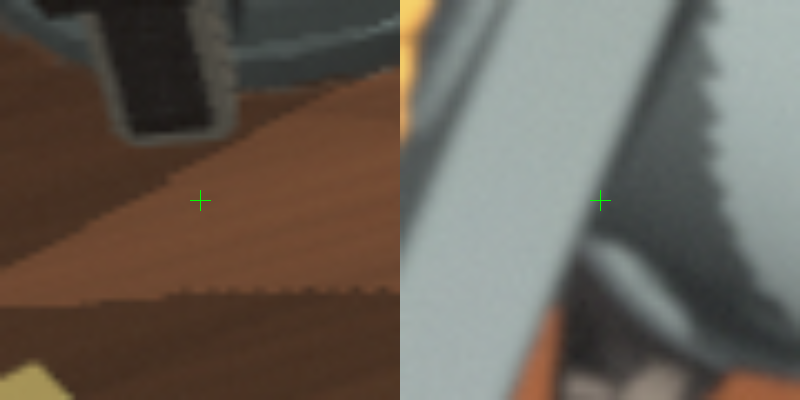

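The scene crop shows the real fingertip about 9.5 px above the projected TCP. The shut tips therefore end about 16–19 mm behind the reported TCP, which agrees with the pin's height. I'll push on to a force stop.

Run:
```python
from h import *
from workcell import arm
p=np.array([545.6,-90.3,0])
arm.move_linear(p+[0,0,205],vel=120)
print(arm.move_linear(p+[0,0,172],vel=20,stop_force=15))
o=arm.get_obs();print(o["ee_pos"],o["contact_force"],o["t"])
arm.pause(.3);print(arm.get_obs()["contact_force"])
arm.move_linear(p+[-15,-15,300])
S=arm.get_image("scene")
for z in(200,203,206):print(z,np.round(proj(S,np.array([545.6,-90.3,z])),1))
cv2.imwrite("pics/s5.png",cv2.resize(S["color"][170:230,215:275],(480,480),interpolation=2)[:,:,::-1])
```

```text
True
[545.71053235 -90.34139397 182.63081832] [-1.69165015e+00  1.23582369e-03  5.43620845e+00] 11.3167
[-0.38388998  0.29521158  5.09229053]
200 [238.2 193.1]
203 [237.8 191.6]
206 [237.5 190.2]
```

View pics/s5.png

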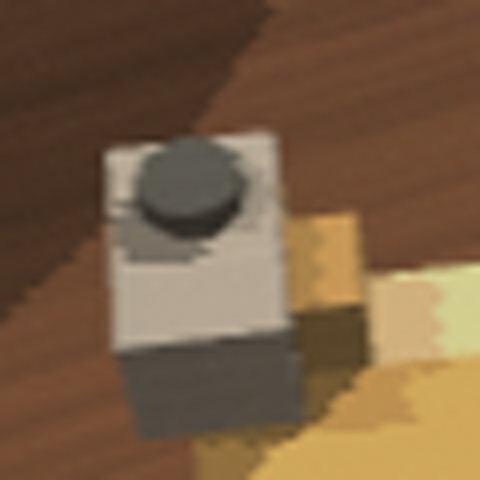

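The crop shows the head's top at (238.7,191.5), z about 203, seated on the fork, so the pin is home. Next I hover over the knob and refine its position from the wrist camera.

Run:
```python
from h import *
from workcell import arm
K=np.array([610.2,109.0,0])
arm.move_linear(K+[0,0,300],vel=200);arm.set_gripper(0.6);arm.pause(.2)
o=arm.get_obs();W=arm.get_image("wrist")
b=blobs(red(W["color"]),(0,0,640,480),1);print(b)
print(proj(W,np.array([610.9,108.5,261])))
q=plane(W,*b[0][1],260);e=o["ee_pos"];print("cap",q,"off X",(q-e)@X,"off U",(q-e)@U,e,o["t"])
cv2.imwrite("pics/w6.png",W["color"][:,:,::-1])
```

```text
[([303, 235, 34, 42, 925], [319.3, 258.4])]
(np.float64(322.1760378814067), np.float64(263.6777368778344))
cap [609.97632079 112.02528167 260.        ] off X -0.9944583576343977 off U 2.838647938699536 [610.19696253 109.02558389 300.00359967] 14.65
```

View pics/w6.png

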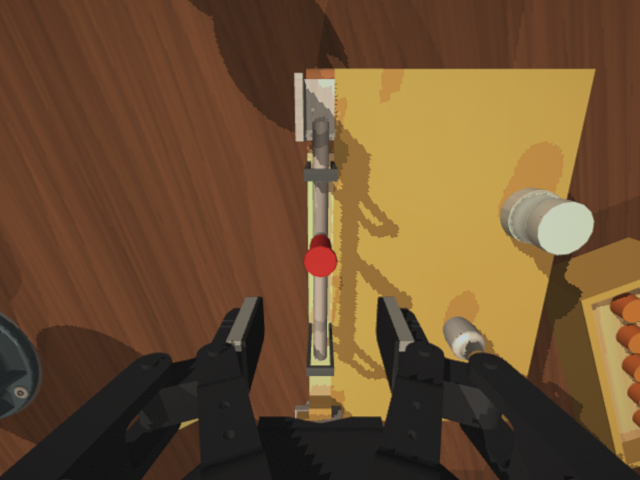

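The wrist view shows the knob cap at (320,261), midway between the pads (about 262 and 378), with the jar and objective well clear. I'll go down and grip.

Run:
```python
from h import *
from workcell import arm
K=np.array([610.2,109.0,0])-0.2*X+1.2*U
print(arm.move_linear(K+[0,0,194],vel=80,stop_force=12))
arm.set_gripper(0.0);arm.pause(.2)
o=arm.get_obs();print(o["ee_pos"],o["contact_force"],o["grasp_force"],o["finger_gap"],o["t"])
S=arm.get_image("scene")
cv2.imwrite("pics/s7.png",cv2.resize(S["color"][90:210,300:480],(720,480),interpolation=2)[:,:,::-1])
```

```text
False
[610.63551377 110.18300185 194.44730766] [-0.14432646 -0.2614451   3.4629771 ] 58.22582960128784 0.18792182812558075 16.8083
```

View pics/s7.png

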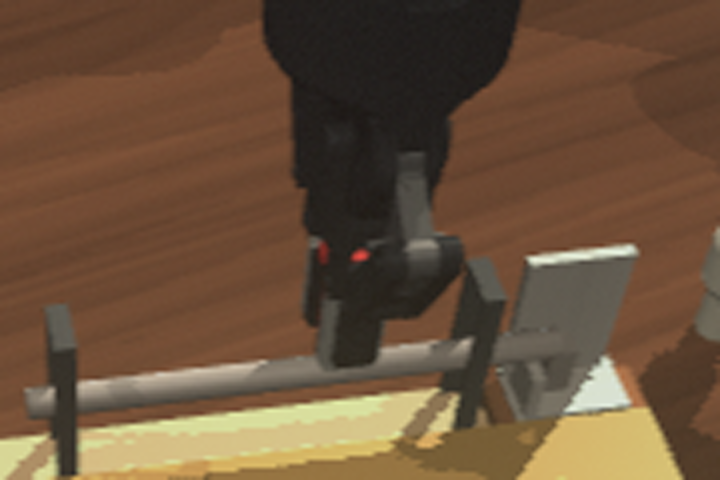

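The crop shows the fingers around the knob below its cap, tips just at the rod, and the gap reads 16 mm, so the grasp is on the shaft. Now I lift and draw in monitored steps.

Run:
```python
from h import *
from workcell import arm
s=np.array([610.45,110.1,194])
def st(n):
    o=arm.get_obs();print(n,o["ee_pos"].round(1),o["contact_force"].round(1),round(o["grasp_force"],1),o["t"])
print(arm.move_linear(s+[0,0,17],vel=40,stop_force=12));st("lift")
r=arm.move_linear(s+[0,0,17]-8*U,vel=25,stop_force=10);st("draw8")
if not r: print(arm.move_linear(s+[0,0,17]-33*U,vel=35,stop_force=12));st("draw")
S=arm.get_image("scene")
cv2.imwrite("pics/s8.png",cv2.resize(S["color"][90:210,300:480],(720,480),interpolation=2)[:,:,::-1])
```

```text
False
lift [610.4 110.  211. ] [ 0.9 -0.1 -2.4] 58.4 17.4333
draw8 [608.2 101.9 210.9] [ 0.9 -1.1 -3. ] 58.4 17.9
False
draw [601.8  78.  211. ] [ 0.3 -0.1 -2.6] 58.4 18.7667
```

View pics/s8.png

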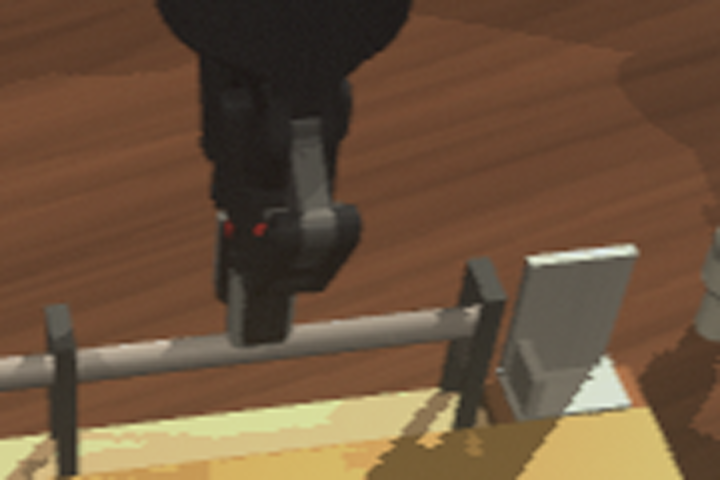

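The crop shows the bolt raised and drawn clear of the keeper. Now I swing the door along the arc about the hinge.

Run:
```python
from h import *
from workcell import arm
H=np.array([545.6,-90.3]);v=arm.get_obs()["ee_pos"][:2]-H
for a in np.radians([3.5,7,10.5,14,17.5,21]):
    c,s=np.cos(a),np.sin(a);p=H+np.array([c*v[0]-s*v[1],s*v[0]+c*v[1]])
    r=arm.move_linear([*p,211],[np.pi,0,YAW+a],vel=30,stop_force=20)
    o=arm.get_obs();print(r,o["ee_pos"].round(1),o["contact_force"].round(1),round(o["grasp_force"],1),o["t"])
    if r: break
arm.pause(.5)
S=arm.get_image("scene");T=arm.get_image("top")
C=np.hstack([cv2.resize(S["color"][90:350,200:520],(400,325)),cv2.resize(T["color"][90:350,150:470],(400,325))])
cv2.imwrite("pics/s9.png",C[:,:,::-1]);o=arm.get_obs();print(o["joint_vel"].round(4),o["contact_force"],o["finger_gap"])
```

```text
False [591.3  81.4 211.1] [ 1.7 -0.  -2.4] 58.4 19.325
False [580.8  83.7 211.1] [ 1.7  0.  -2.9] 58.4 19.8333
False [570.2  85.5 211.1] [ 1.6  0.6 -2.5] 58.4 20.3417
False [559.4  86.7 211.1] [ 2.2  0.7 -2.7] 58.4 20.85
False [548.6  87.2 211.1] [ 2.1  0.1 -2.7] 58.4 21.3583
False [537.8  87.1 211.1] [ 2.2  0.7 -3. ] 58.4 21.8667
[-0.0008 -0.0003  0.0002 -0.0006 -0.001  -0.0006] [ 2.08009778  0.32381402 -2.94818353] 0.18658743354430493
```

View pics/s9.png

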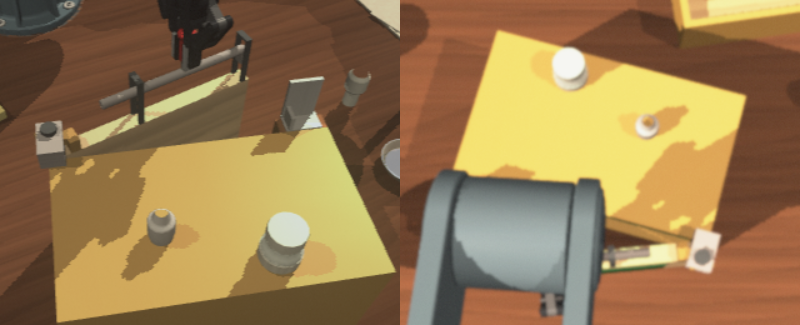

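The pictures show the door ajar at about 20°, the knob held, the pin seated, and the jar and objective upright. I'll hand in.

```bash
python3 -c "
from workcell import arm
print(arm.sign_off())"
```

```text
the job is handed in; nothing more can be done
None
```

I handed the job in with the hinge pin home, the bolt lifted and drawn clear of the keeper, the knob still gripped, the door held still at about 21°, and the jar and objective standing; the sign-off returned no verdict.

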